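Extend the work lamp's telescoping boom by one hole

TASK

The work lamp's boom is set one hole too short: press in its sprung button, slide the sleeve with the lamp head outwards along the tube until the button pops out through the sleeve's next hole, then press the push-button on the lamp head to switch it on. Pull gently, by feel, never with more than 20 N along the tube, so that the boom's rubber mount is not strained, and leave the other things on the bench where they are.

Things in the scene. Friction and masses are not known exactly. Their poses are not given: they have to be found in the camera images.
- stand: Lamp stand, fixed: round foot 124 mm wide, post, and a black clamp block (46 x 50 mm, top at 206 mm, a bolt on it to 226 mm). Origin: centre of the foot on the bench; z up, -y points outwards along the boom. From the block, through a rubber mount, a 26 mm square steel tube runs level outwards, its axis 180 mm above the bench
- sleeve_grip (a point): On the tube axis, 180 mm up, at the first hole of the square aluminium sleeve (30 x 30 mm, wall 1.1 mm), 170 mm from the post; moves with the sleeve. -y: outwards, the way it slides; +x: the side where the sprung button sticks out; z up. It reaches 96 mm inwards, 86 mm outwards of here. A finger rest of 2 ribs on each side (4 mm proud) leaves 36 mm of length for a finger, centred here.
- sprung_tip (a point): Tip of the domed steel sprung button, 8 mm wide, on the inner tube; at the start it stands 4.5 mm out of the first hole in the sleeve's side. Pinch the sleeve firmly (about 25 N) across its sides right over it (34.5 mm wide, 30 mm once flush) and pull outwards without letting go: the hole's edge then cams it under the wall within 6 mm; pinching 2 mm to the post's side keeps it covered till then
- sprung (a joint): how far the sprung button is pushed in, m: 0 fully out (locks the sleeve, 1.5 mm play each way), 0.0045 flush with the sleeve's outside, 0.0055 under the wall; its spring gives 4 N (out) to 6 N (in)
- sleeve (a joint): how far the sleeve is slid out, m: 0 at its first hole. From flush it takes about 4 to 12 N to start, then 1 to 5 N of sliding. The second hole, same side, nearer the post, comes to the button after 48 to 78 mm, different each time and not otherwise given: the button springs out, the sleeve locks and the pull rises steeply. End stop at 0.095
- boom (a joint): strain of the rubber mount between clamp block and inner tube, along the tube, m, + when pulled outwards: 8 N per mm, springs back. More than 0.0025 (20 N) either way is too much. Button and sleeve move with it
- lamp_switch_top (a point): centre of the top of the grey push-button (26 mm wide, pressed straight down) on the lamp head, a black round housing 96 mm across at the sleeve's outer end, centred 140 mm outwards of sleeve_grip; moves with the sleeve
- lamp_switch (a joint): how far the lamp's push-button is pressed, m: 0 up, 0.006 fully down (about 4 N); springs back; past 0.0035 it switches on
- mug: red enamel mug, 84 mm wide, 82 mm high, a bystander; origin at the centre of its underside
- kettle: stainless camp kettle, 140 mm wide, 146 mm high to its bail handle, a bystander; origin at the centre of its underside
- bowl: white enamel bowl, 110 mm wide, 45 mm high, a bystander; origin at the centre of its underside
- jar: amber glass jar, 60 mm wide, 85 mm high, a bystander; origin at the centre of its underside
- tin: food tin, 68 mm wide, 100 mm high, a bystander; origin at the centre of its underside
- spoon: wooden spoon 220 mm long lying on the bench, a bystander; origin at the centre of its underside

How it is judged:
By the outcome, as a careful person would: the job done as asked, in the order asked, and still so for the second after the job is handed in, with the robot touching nothing.
It also fails if it takes over 51 s, if anything falls off the work surface, if the arm or the gripper's body presses on something with over 40 N, if the wrist force passes 120 N, or if a joint passes its speed limit or range.

ROBOT

A 6-joint arm with a two-finger parallel gripper is mounted at the origin on the work surface. World frame = base frame: x ahead of the robot, y to its left, z up, the work surface at z = 0. Lengths are in m, angles in rad, forces in N, time in s.
With the tool pointing down it reaches from about 0.35 to 0.925 m from the base axis. Payload 6.4 kg.
Tool frame: the origin (TCP) lies at the very end of the fingers, on their centre line; the grasp point (between the pads) lies 19 mm behind it (r.grasp_offset is the distance from the TCP to the grasp point, in m); z points along the fingers, y is the direction in which the jaws open and shut (so a half turn about z gives the same grasp; the last joint's range is limited). The gripper opens to 94 mm and grips with 3 to 60 N. Pads are 16 mm wide; open, the fingers measure 119 mm over their backs; the gripper's body (75 mm by 177 mm) begins 78 mm behind the grasp point.
Start: joints at [0.97, 0.245, 1.558, -0, 1.339, -0.174], TCP at [0.269, 0.592, 0.205] pointing down, gripper open.
Joint ranges: [-3.13, 3.13], [-1.02, 2.26], [0.13, 2.54], [-0.95, 4.09], [0.21, 2.88], [-2.74, 2.74]. Speed limits (rad/s): [2.57, 2.57, 3.14, 3.14, 3.14, 3.14].

INTERFACE

Orientations are given as a rotation vector (axis times angle).
In Python, from bench import r, capture gives the robot as it stands. The module is installed in compiled form; this text tells all that it offers.
- The arm moves only by the tool arm_command, never from a script. Its argument "moves" is a list of rows, each a list of 4 numbers: the shift along the tool's x, y, z in m, then the turn about the tool's z in rad. In form: [[x, y, z, twist], ...]. A call has exactly 10 rows; each row shifts and turns the pose as measured when the row begins, along the tool's axes as they then stand; what a row does not reach is not made up. A row lasts 1/8 s, in which the tool goes at most 62.5 mm and 10.7 degrees, less where a joint would pass 70% of its speed; a pose out of reach is approached as far as the arm can. A call is refused whole if a number of a shift passes 0.0625 or a number of a turn 0.188, either way. A call with a gripper value outside its range is refused whole. "hand" is the closure, from 0 (fully open) to 1 (shut), set as the call begins (left out, the last holds). The fingers move at their own pace and stop on an object; the grip force is fixed at half the most. Time passes only in rows, so rows that do not move let the fingers close, or fill a call up. It gives the time, the measured TCP pose, the force and the opening at its end, in the units of the state.
- r.get_state(): the state, without advancing time (a new reading comes with each control period).
- capture(name): name is "scene" or "top" or "wrist"; returns a dict with "color" (400x640x3 uint8, blue, green, red), "intrinsics" (3x3 intrinsics, pixels), "eye" and "attitude" of the camera in the world; the wrist camera has in their place "tool_from_camera" (4x4, takes a point from camera to tool coordinates, whose origin is the TCP and whose axes are the flange's). Camera axes: x right, y up, looking along -z (the intrinsics and any distortion apply to the point x, -y, -z); pixel columns grow to the right and rows downward; lengths in m; the calibration is good to about 2 mm. A picture is of the moment at which its call begins: read the wrist's pose just before it. There is no depth.
- r.hand_in(): hands the job in, once; it reports no verdict.
The state is a dict: "time": time; "qpos": joint angles; "qvel": joint speeds; "joint_torque": joint torques, N m; "tool_pos": TCP position; "tcp_rot": TCP orientation; "wrist_force": force on the tool from outside, world axes, zero at the start; "torque": the same for the moment, N m; "finger_gap": finger opening in m.
Only numpy, scipy, OpenCV 4.12 (cv2) and the standard library are available. Lean on these libraries where they do the work, as an engineer would, in place of code of your own. Each camera call takes 0.05 s, during which the arm holds its last target. There are 200 camera calls.

## Working session

There is one attempt and no reset: what is moved stays moved. The work goes in short steps, Python scripts to look and compute and a tool call to move; the robot and the scene stay as the last step left them, time stands still between calls to the robot, and variables do not carry over. Pictures are saved under pics/ and viewed, about 8 in all and at most 12, crops included, and the job is handed in when it is done.

Besides the shell and the picture viewer there is one more tool, called after "Emit:" by a JSON object that holds its "name" and its "arguments", one argument or row to a line. arm_command: Moves the arm, as the interface text tells. Its arguments: {"type":"object","properties":{"moves":{"type":"array"},"hand":{"type":"number"}},"required":["moves"]}

```bash
mkdir -p pics; cat > h.py <<'E'
import numpy as np, cv2
from bench import r, capture
from scipy.spatial.transform import Rotation as R
E
python3 - <<'E'
from h import *
s=r.get_state(); print({k:np.round(v,3) for k,v in s.items()})
import pickle
for n in("scene","top"):
    c=capture(n); cv2.imwrite(f"pics/{n}0.png",c["color"]); pickle.dump(c,open(n+"0.pkl","wb"))
    print(n,c["intrinsics"],c["eye"],c["attitude"],[k for k in c])
E
```

```text
{'time': np.float64(0.0), 'qpos': array([ 0.97 ,  0.246,  1.559, -0.   ,  1.339, -0.174]), 'qvel': array([ 0.001,  0.   ,  0.001, -0.001,  0.001, -0.001]), 'joint_torque': array([ 1.0000e-03, -4.1585e+01, -3.1460e+01,  6.8000e-02,  3.3000e-02,
       -0.0000e+00]), 'tool_pos': array([0.269, 0.591, 0.204]), 'tcp_rot': array([-6.65e-01, -3.07e+00,  3.00e-03]), 'wrist_force': array([-0.062,  0.401, -0.392]), 'torque': array([0.021, 0.015, 0.032]), 'finger_gap': np.float64(0.094)}
scene [[471.64874187   0.         328.27826294]
 [  0.         471.64874187 209.29807924]
 [  0.           0.           1.        ]] [ 1.13498005 -0.81694855  0.84715716] [0.89855839 0.30923101 0.59601091] ['color', 'intrinsics', 'eye', 'attitude']
top [[425.39624746   0.         315.16712342]
 [  0.         425.39624746 200.98463919]
 [  0.           0.           1.        ]] [ 0.3088427  -0.04611845  1.30906762] [ 0.16366465 -0.15952009 -1.56033383] ['color', 'intrinsics', 'eye', 'attitude']
```

View pics/scene0.png

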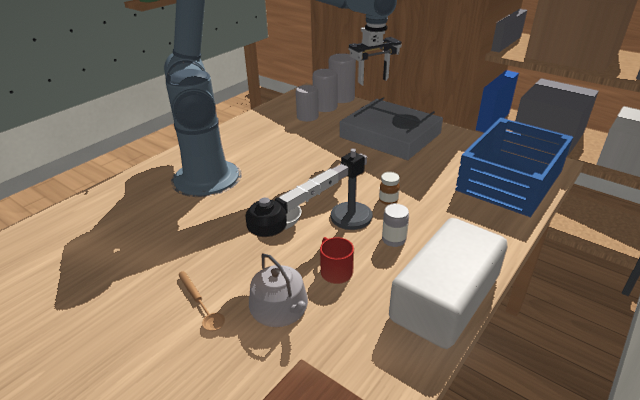

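View pics/top0.png

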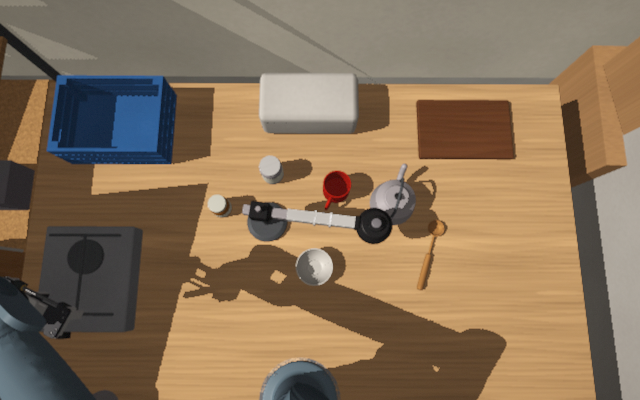

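```bash
python3 - <<'E'
from h import *
a=cv2.imread("pics/top0.png")[170:260,230:430]; cv2.imwrite("pics/tc.png",cv2.resize(a,None,fx=4,fy=4,interpolation=cv2.INTER_CUBIC))
a=cv2.imread("pics/scene0.png")[140:250,235:385]; cv2.imwrite("pics/sc.png",cv2.resize(a,None,fx=5,fy=5,interpolation=cv2.INTER_CUBIC))
E
```

```text
(no output)
```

View pics/tc.png

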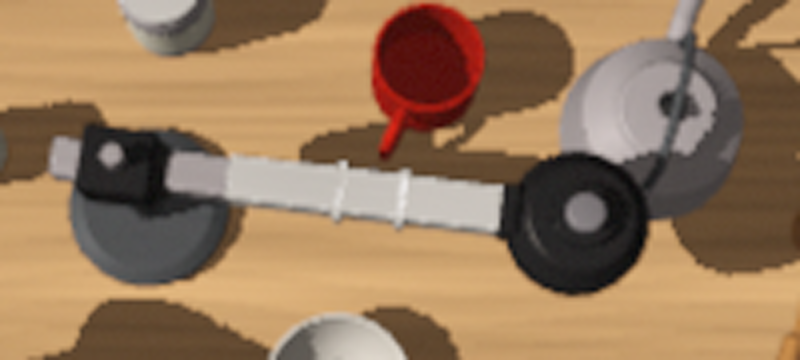

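View pics/sc.png

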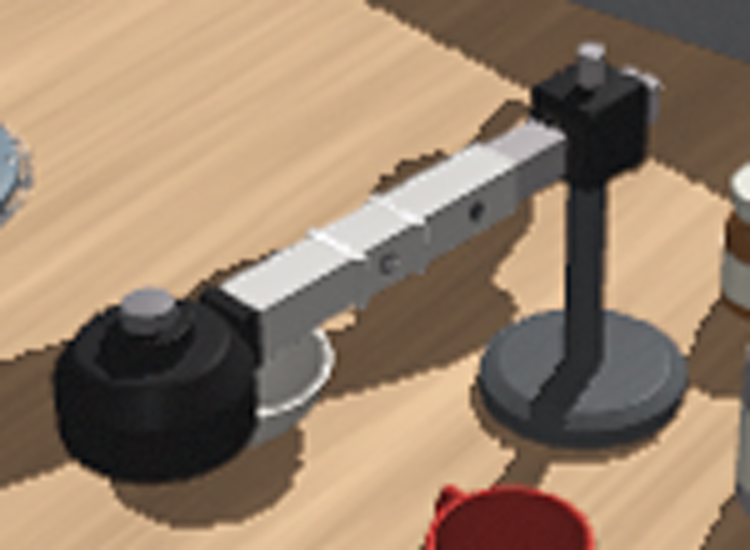

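```bash
cat >> h.py <<'E'
import pickle
def ray(c,px):
    K=c["intrinsics"];d=np.linalg.inv(K)@[px[0],px[1],1]; return R.from_rotvec(c["attitude"]).as_matrix()@[d[0],-d[1],-d[2]]
def atz(c,px,z):
    d=ray(c,px);e=np.array(c["eye"]);return e+d*(z-e[2])/d[2]
E
python3 - <<'E'
from h import *
t=pickle.load(open("top0.pkl","rb"));s=pickle.load(open("scene0.pkl","rb"))
T=lambda x,y:((x+.5)/4-.5+230,(y+.5)/4-.5+170)
S=lambda x,y:((x+.5)/5-.5+235,(y+.5)/5-.5+140)
for n,p,z in[("bolt",(110,152),.226),("rib1",(339.5,191),.196),("rib2",(402.5,198),.196),("sl in",(228,179),.195),("sl out",(502,208),.195),("grip",(371,194.5),.195),("head",(577,223),.18),("sw",(586,212),.225)]: print(n,atz(t,T(*p),z).round(4))
for n,p,z in[("bolt",(592,48),.226),("btn",(390,263),.18),("hole2",(477,211),.18),("sw",(148,300),.225),("sw",(148,300),.235),("rib1",(396,213),.196),("rib2",(337,245),.196)]: print(n,atz(s,S(*p),z).round(4))
# switch triangulation
d1=ray(t,T(586,212));d2=ray(s,S(148,300))
A=np.c_[d1,-d2];k=np.linalg.lstsq(A,s["eye"]-t["eye"],rcond=None)[0];print("tri sw",t["eye"]+k[0]*d1,s["eye"]+k[1]*d2)
d1=ray(t,T(110,152));d2=ray(s,S(592,48))
A=np.c_[d1,-d2];k=np.linalg.lstsq(A,s["eye"]-t["eye"],rcond=None)[0];print("tri bolt",t["eye"]+k[0]*d1,s["eye"]+k[1]*d2)
E
```

```text
bolt [0.5169 0.1077 0.226 ]
rib1 [ 0.4969 -0.0411  0.196 ]
rib2 [ 0.4924 -0.0828  0.196 ]
sl in [0.5049 0.0331 0.195 ]
sl out [ 0.4862 -0.1487  0.195 ]
grip [ 0.4949 -0.062   0.195 ]
head [ 0.4786 -0.2001  0.18  ]
sw [ 0.479 -0.2    0.225]
bolt [0.5129 0.1066 0.226 ]
btn [ 0.5103 -0.0653  0.18  ]
hole2 [ 0.5167 -0.0013  0.18  ]
sw [ 0.4821 -0.2053  0.225 ]
sw [ 0.4926 -0.2152  0.235 ]
rib1 [ 0.4998 -0.0466  0.196 ]
rib2 [ 0.4944 -0.0866  0.196 ]
tri sw [ 0.47958689 -0.20046581  0.22140654] [ 0.47833212 -0.20181138  0.22140051]
tri bolt [0.51651478 0.10746607 0.22780588] [0.51391293 0.10515694 0.22697817]
```

```bash
cat >> h.py <<'E'
def to(target,a):
    # a: angle of tool y wrt world x; half-turn equivalent
    s=r.get_state();M=R.from_rotvec(s["tcp_rot"]).as_matrix()
    y=M[:,1];x=M[:,0]; cur=np.arctan2(y[1],y[0]); tw=-(a-cur); tw=(tw+np.pi/2)%np.pi-np.pi/2
    D=np.array(target)-s["tool_pos"];M2=M@R.from_rotvec([0,0,tw]).as_matrix()
    print("t",s["time"].round(2),"tool x",x.round(3),"y",y.round(3),"z",M[:,2].round(3),"twist",round(tw,4))
    print("shift now",(M.T@D).round(4),"after twist",(M2.T@D).round(4),"world",D.round(4),"q",s["qpos"].round(2),"F",s["wrist_force"].round(2),"gap",round(float(s["finger_gap"]),4))
E
python3 -c "
from h import *
to((.4947,-.061,.29),-.109)"
```

```text
Traceback (most recent call last):
  File "h.py", line 14, in to
    print("t",s["time"].round(2),"tool x",x.round(3),"y",y.round(3),"z",M[:,2].round(3),"twist",round(tw,4))
              ^^^^^^^^^^^^^^^
AttributeError: 'float' object has no attribute 'round'
```

```bash
sed -i 's/s\["time"\].round(2)/round(float(s["time"]),2)/' h.py
python3 -c "
from h import *
to((.4947,-.061,.29),-.109)"
```

```text
t 0.1 tool x [-0.91   0.414  0.   ] y [ 0.414  0.91  -0.002] z [-0.001 -0.001 -1.   ] twist 1.253
shift now [-0.4756 -0.5003 -0.0848] after twist [-0.6239  0.2955 -0.0848] world [ 0.2259 -0.6522  0.0855] q [ 0.97  0.25  1.56 -0.    1.34 -0.17] F [-0.44 -0.09 -0.38] gap 0.0941
```

Emit:
{"name": "arm_command", "arguments": {
  "moves": [
    [0, 0, -0.012, 0.179],
    [0, 0, -0.012, 0.179],
    [0, 0, -0.012, 0.179],
    [0, 0, -0.012, 0.179],
    [0, 0, -0.012, 0.179],
    [0, 0, -0.012, 0.179],
    [0, 0, -0.012, 0.179],
    [-0.05, 0.024, 0, 0],
    [-0.05, 0.024, 0, 0],
    [-0.05, 0.024, 0, 0]
  ]
}}

```text
time: 1.35
tool_pos: [0.3159, 0.4281, 0.2849]
tcp_rot: [2.375, 2.051, -0.021]
wrist_force: [0.9, 0.7, 0.1]
finger_gap: 0.0943
```

```bash
python3 -c "
from h import *
to((.4947,-.061,.29),-.109)"
```

```text
t 1.35 tool x [ 0.146  0.989 -0.013] y [ 0.989 -0.146 -0.006] z [-0.008 -0.012 -1.   ] twist -0.0375
shift now [-0.4579  0.2482 -0.0008] after twist [-0.4668  0.2309 -0.0008] world [ 0.1788 -0.4891  0.0051] q [ 0.72 -0.08  1.76 -0.    1.48  0.87] F [0.93 0.7  0.11] gap 0.0943
```

Emit:
{"name": "arm_command", "arguments": {
  "moves": [
    [-0.048, 0.025, 0, -0.0375],
    [-0.048, 0.024, 0, 0],
    [-0.048, 0.024, 0, 0],
    [-0.048, 0.024, 0, 0],
    [-0.048, 0.024, 0, 0],
    [-0.048, 0.024, 0, 0],
    [-0.048, 0.024, 0, 0],
    [-0.048, 0.024, 0, 0],
    [-0.045, 0.022, 0, 0],
    [0, 0, 0, 0]
  ]
}}

```text
time: 2.6
tool_pos: [0.4828, -0.0402, 0.2855]
tcp_rot: [2.34, 2.093, -0.025]
wrist_force: [-0.0, 0.2, -1.4]
finger_gap: 0.0942
```

```bash
python3 -c "
from h import *
to((.4947,-.061,.29),-.109)"
```

```text
t 2.6 tool x [ 0.111  0.994 -0.013] y [ 0.994 -0.111 -0.009] z [-0.011 -0.012 -1.   ] twist -0.0023
shift now [-0.0194  0.0141 -0.0043] after twist [-0.0195  0.014  -0.0043] world [ 0.0119 -0.0208  0.0045] q [-0.31 -0.21  1.87 -0.01  1.48 -0.2 ] F [-0.03  0.17 -1.36] gap 0.0942
```

Emit:
{"name": "arm_command", "arguments": {
  "moves": [
    [-0.01, 0.007, 0, 0],
    [-0.0095, 0.007, 0, 0],
    [0, 0, 0, 0],
    [0, 0, 0, 0],
    [0, 0, 0, 0],
    [0, 0, 0, 0],
    [0, 0, 0, 0],
    [0, 0, 0, 0],
    [0, 0, 0, 0],
    [0, 0, 0, 0]
  ]
}}

```text
time: 3.85
tool_pos: [0.4945, -0.0586, 0.2853]
tcp_rot: [2.335, 2.1, -0.025]
wrist_force: [1.1, -0.2, 0.3]
finger_gap: 0.0941
```

```bash
python3 -c "
from h import *
to((.4947,-.061,.29),-.109)
s=r.get_state();c=capture('wrist');c['s']={k:np.array(v) for k,v in s.items()};pickle.dump(c,open('w1.pkl','wb'));cv2.imwrite('pics/w1.png',c['color']);print(c['intrinsics'],c['tool_from_camera'],list(c))"
```

```text
t 3.85 tool x [ 0.106  0.994 -0.012] y [ 0.994 -0.106 -0.01 ] z [-0.011 -0.011 -1.   ] twist 0.003
shift now [-0.0025  0.0004 -0.0046] after twist [-0.0024  0.0004 -0.0046] world [ 0.0002 -0.0024  0.0047] q [-0.34 -0.17  1.84 -0.01  1.48 -0.23] F [ 1.08 -0.19  0.32] gap 0.0941
[[286.53290357   0.         320.07550172]
 [  0.         286.53290357 196.81148446]
 [  0.           0.           1.        ]] [[-2.50499340e-05  9.61483486e-01  2.74862702e-01  7.94473635e-02]
 [ 9.99999874e-01  1.61852440e-04 -4.75031775e-04 -7.78389895e-04]
 [-5.01222406e-04  2.74862656e-01 -9.61483369e-01 -1.78177509e-01]
 [ 0.00000000e+00  0.00000000e+00  0.00000000e+00  1.00000000e+00]] ['color', 'intrinsics', 'tool_from_camera', 's']
```

View pics/w1.png

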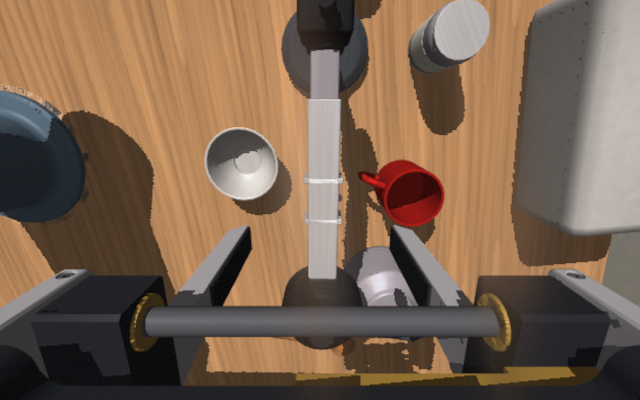

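```bash
python3 - <<'E'
from h import *
c=pickle.load(open('w1.pkl','rb'));s=c['s'];M=R.from_rotvec(s["tcp_rot"]).as_matrix();T=c['tool_from_camera'];K=c['intrinsics']
def w(px,z):
    d=np.linalg.inv(K)@[px[0],px[1],1];d=M@(T[:3,:3]@[d[0],-d[1],-d[2]]);e=s['tool_pos']+M@T[:3,3];return (e+d*(z-e[2])/d[2]).round(4)
for n,p,z in[("rib1",(323,180),.196),("rib2",(322.5,220),.196),("in",(324.2,100),.195),("out",(322.5,278),.195),("btn",(341,198),.18),("blk",(326,45),.206)]:print(n,w(p,z))
a=cv2.resize(c['color'][90:290,280:370],None,fx=5,fy=3,interpolation=cv2.INTER_CUBIC)
a=cv2.resize(c['color'][150:250,290:360],None,fx=6,fy=6,interpolation=cv2.INTER_CUBIC);cv2.imwrite('pics/w1c.png',a)
E
```

```text
rib1 [ 0.4977 -0.0402  0.196 ]
rib2 [ 0.493  -0.0807  0.196 ]
in [0.5062 0.0317 0.195 ]
out [ 0.4861 -0.1468  0.195 ]
btn [ 0.5138 -0.0647  0.18  ]
blk [0.5118 0.073  0.206 ]
```

View pics/w1c.png

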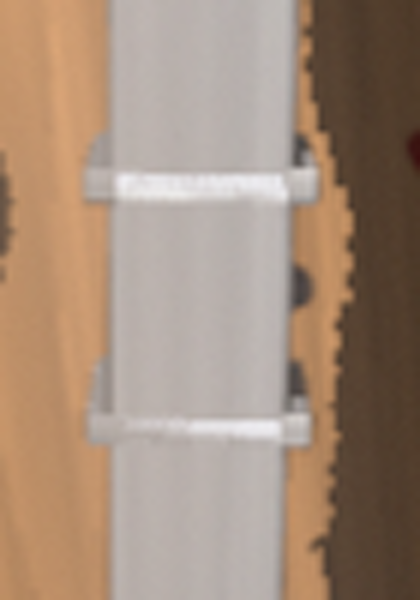

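```bash
python3 -c "
from h import *
to((.4953,-.060,.161),-.112)"
```

```text
t 3.9 tool x [ 0.106  0.994 -0.012] y [ 0.994 -0.106 -0.01 ] z [-0.011 -0.011 -1.   ] twist 0.006
shift now [1.000e-04 2.200e-03 1.243e-01] after twist [0.0002 0.0022 0.1243] world [ 0.0008 -0.0014 -0.1244] q [-0.34 -0.17  1.84 -0.01  1.48 -0.23] F [-0.16 -0.03 -0.73] gap 0.0946
```

Emit:
{"name": "arm_command", "arguments": {
  "moves": [
    [0, 0.0022, 0.02, 0.006],
    [0, 0, 0.02, 0],
    [0, 0, 0.02, 0],
    [0, 0, 0.02, 0],
    [0, 0, 0.02, 0],
    [0, 0, 0.015, 0],
    [0, 0, 0.009, 0],
    [0, 0, 0, 0],
    [0, 0, 0, 0],
    [0, 0, 0, 0]
  ]
}}

```text
time: 5.15
tool_pos: [0.4974, -0.0611, 0.16]
tcp_rot: [2.339, 2.089, -0.02]
wrist_force: [-0.4, -0.2, -0.5]
finger_gap: 0.0945
```

```bash
python3 -c "
from h import *
to((.4953,-.060,.161),-.112)"
```

```text
t 5.15 tool x [ 0.112  0.994 -0.013] y [ 0.994 -0.112 -0.005] z [-0.006 -0.013 -1.   ] twist -0.0005
shift now [ 0.0008 -0.0022 -0.001 ] after twist [ 0.0008 -0.0022 -0.001 ] world [-0.0021  0.0011  0.001 ] q [-0.34 -0.06  1.97 -0.01  1.23 -0.22] F [-0.35 -0.18 -0.45] gap 0.0945
```

Emit:
{"name": "arm_command", "arguments": {
  "moves": [
    [0.001, -0.0022, -0.001, 0],
    [0, 0, 0, 0],
    [0, 0, 0, 0],
    [0, 0, 0, 0],
    [0, 0, 0, 0],
    [0, 0, 0, 0],
    [0, 0, 0, 0],
    [0, 0, 0, 0],
    [0, 0, 0, 0],
    [0, 0, 0, 0]
  ],
  "hand": 0.4
}}

```text
time: 6.4
tool_pos: [0.4957, -0.0599, 0.162]
tcp_rot: [2.338, 2.088, -0.019]
wrist_force: [0.0, -0.4, 0.4]
finger_gap: 0.0567
```

Emit:
{"name": "arm_command", "arguments": {
  "moves": [
    [0, 0, 0, 0],
    [0, 0, 0, 0],
    [0, 0, 0, 0],
    [0, 0, 0, 0],
    [0, 0, 0, 0],
    [0, 0, 0, 0],
    [0, 0, 0, 0],
    [0, 0, 0, 0],
    [0, 0, 0, 0],
    [0, 0, 0, 0]
  ],
  "hand": 1
}}

```text
time: 7.65
tool_pos: [0.4961, -0.0599, 0.1621]
tcp_rot: [2.337, 2.087, -0.017]
wrist_force: [0.7, 0.4, -0.0]
finger_gap: 0.03
```

```bash
python3 -c "
from h import *
to((.4953,-.060,.161),-.112)"
```

```text
t 7.65 tool x [ 0.112  0.994 -0.014] y [ 0.994 -0.113 -0.001] z [-0.003 -0.013 -1.   ] twist -0.0008
shift now [-0.0001 -0.0008  0.0011] after twist [-0.0001 -0.0008  0.0011] world [-0.0008 -0.0001 -0.0011] q [-0.34 -0.07  1.97 -0.01  1.23 -0.22] F [ 0.72  0.41 -0.  ] gap 0.03
```

Emit:
{"name": "arm_command", "arguments": {
  "moves": [
    [-0.0005, 0, 0, 0],
    [-0.0005, 0, 0, 0],
    [-0.0005, 0, 0, 0],
    [-0.0005, 0, 0, 0],
    [-0.0005, 0, 0, 0],
    [-0.0005, 0, 0, 0],
    [0, 0, 0, 0],
    [0, 0, 0, 0],
    [0, 0, 0, 0],
    [0, 0, 0, 0]
  ]
}}

```text
time: 8.9
tool_pos: [0.4961, -0.0606, 0.1621]
tcp_rot: [2.339, 2.09, -0.011]
wrist_force: [1.4, 3.8, -0.3]
finger_gap: 0.0298
```

Emit:
{"name": "arm_command", "arguments": {
  "moves": [
    [-0.001, 0, 0, 0],
    [-0.001, 0, 0, 0],
    [-0.001, 0, 0, 0],
    [-0.001, 0, 0, 0],
    [0, 0, 0, 0],
    [0, 0, 0, 0],
    [0, 0, 0, 0],
    [0, 0, 0, 0],
    [0, 0, 0, 0],
    [0, 0, 0, 0]
  ]
}}

```text
time: 10.15
tool_pos: [0.4956, -0.0648, 0.1621]
tcp_rot: [2.339, 2.09, -0.011]
wrist_force: [2.1, 4.7, -0.9]
finger_gap: 0.0295
```

Emit:
{"name": "arm_command", "arguments": {
  "moves": [
    [-0.001, 0, 0, 0],
    [-0.001, 0, 0, 0],
    [-0.001, 0, 0, 0],
    [-0.001, 0, 0, 0],
    [-0.001, 0, 0, 0],
    [-0.001, 0, 0, 0],
    [-0.001, 0, 0, 0],
    [0, 0, 0, 0],
    [0, 0, 0, 0],
    [0, 0, 0, 0]
  ]
}}

```text
time: 11.4
tool_pos: [0.4956, -0.0652, 0.1621]
tcp_rot: [-2.339, -2.09, -0.008]
wrist_force: [1.4, 3.4, -0.5]
finger_gap: 0.0299
```

Emit:
{"name": "arm_command", "arguments": {
  "moves": [
    [-0.001, 0, 0, 0],
    [-0.001, 0, 0, 0],
    [-0.001, 0, 0, 0],
    [-0.001, 0, 0, 0],
    [-0.001, 0, 0, 0],
    [-0.001, 0, 0, 0],
    [-0.001, 0, 0, 0],
    [-0.001, 0, 0, 0],
    [-0.001, 0, 0, 0],
    [-0.001, 0, 0, 0]
  ]
}}

```text
time: 12.65
tool_pos: [0.4944, -0.0748, 0.1621]
tcp_rot: [-2.338, -2.088, -0.011]
wrist_force: [1.6, 2.7, -1.3]
finger_gap: 0.0299
```

Emit:
{"name": "arm_command", "arguments": {
  "moves": [
    [-0.003, 0, 0, 0],
    [-0.003, 0, 0, 0],
    [-0.003, 0, 0, 0],
    [-0.003, 0, 0, 0],
    [-0.003, 0, 0, 0],
    [-0.003, 0, 0, 0],
    [-0.003, 0, 0, 0],
    [-0.003, 0, 0, 0],
    [-0.003, 0, 0, 0],
    [-0.001, 0, 0, 0]
  ]
}}

```text
time: 13.9
tool_pos: [0.491, -0.1046, 0.1621]
tcp_rot: [-2.338, -2.088, -0.011]
wrist_force: [1.2, 3.1, -0.3]
finger_gap: 0.0297
```

```bash
python3 -c "
from h import *
to((.4953,-.060,.161),-.112)
c=capture('scene')
cv2.imwrite('pics/s2.png',cv2.resize(c['color'][120:250,225:385],None,fx=5,fy=4.6,interpolation=cv2.INTER_CUBIC))"
```

```text
t 13.9 tool x [0.113 0.994 0.01 ] y [ 0.994 -0.113 -0.001] z [ 0.    0.01 -1.  ] twist -0.001
shift now [ 0.0448 -0.0008  0.0015] after twist [ 0.0448 -0.0007  0.0015] world [ 0.0043  0.0446 -0.0011] q [-0.44 -0.06  1.97  0.01  1.24 -0.33] F [ 1.18  3.12 -0.31] gap 0.0297
```

View pics/s2.png

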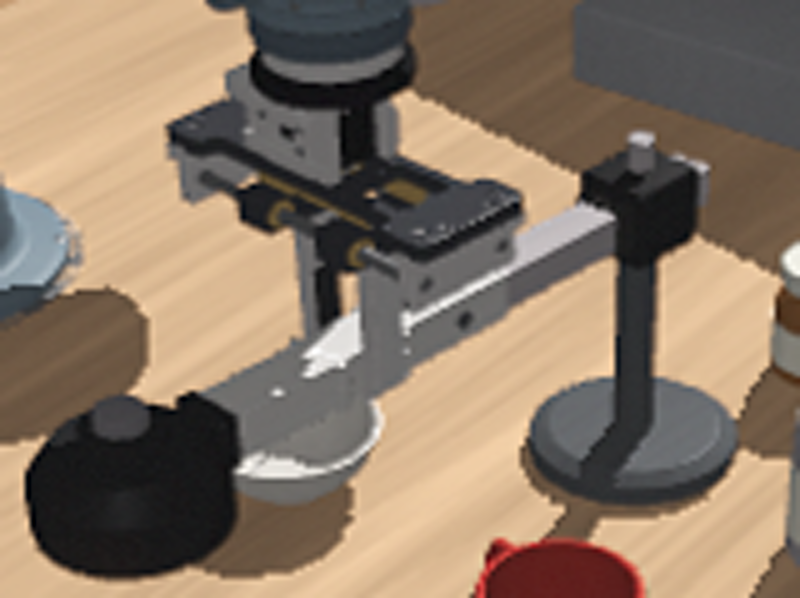

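Sleeve is moving with the fingers; the second hole is seen at crop (465,319), still empty. Distance left:

```bash
python3 -c "
from h import *
s=pickle.load(open('scene0.pkl','rb'))
p=atz(s,(225+465.5/5-.5,120+319.5/4.6-.5),.18);b=np.array([.5103,-.0653,.18]);print(p,np.linalg.norm(p-b), np.linalg.norm(p-[.5167,-.0013,.18]))"
```

```text
[ 0.51141225 -0.046398    0.18      ] 0.01893469243208837 0.0454069401246884
```

Emit:
{"name": "arm_command", "arguments": {
  "moves": [
    [-0.0015, 0, 0, 0],
    [-0.0015, 0, 0, 0],
    [-0.0015, 0, 0, 0],
    [-0.0015, 0, 0, 0],
    [-0.0015, 0, 0, 0],
    [-0.0015, 0, 0, 0],
    [-0.0015, 0, 0, 0],
    [-0.0015, 0, 0, 0],
    [-0.0015, 0, 0, 0],
    [0, 0, 0, 0]
  ]
}}

```text
time: 15.2
tool_pos: [0.4892, -0.1204, 0.1621]
tcp_rot: [-2.339, -2.089, -0.007]
wrist_force: [-0.7, -4.1, 0.3]
finger_gap: 0.0302
```

Emit:
{"name": "arm_command", "arguments": {
  "moves": [
    [-0.001, 0, 0, 0],
    [-0.001, 0, 0, 0],
    [-0.001, 0, 0, 0],
    [0, 0, 0, 0],
    [0, 0, 0, 0],
    [0, 0, 0, 0],
    [0, 0, 0, 0],
    [0, 0, 0, 0],
    [0, 0, 0, 0],
    [0, 0, 0, 0]
  ]
}}

```text
time: 16.45
tool_pos: [0.4889, -0.1227, 0.1621]
tcp_rot: [-2.338, -2.088, -0.009]
wrist_force: [0.5, 1.8, 0.8]
finger_gap: 0.0297
```

Emit:
{"name": "arm_command", "arguments": {
  "moves": [
    [-0.001, 0, 0, 0],
    [-0.001, 0, 0, 0],
    [0, 0, 0, 0],
    [0, 0, 0, 0],
    [0, 0, 0, 0],
    [0, 0, 0, 0],
    [0, 0, 0, 0],
    [0, 0, 0, 0],
    [0, 0, 0, 0],
    [0, 0, 0, 0]
  ]
}}

```text
time: 17.7
tool_pos: [0.4887, -0.1245, 0.1621]
tcp_rot: [-2.338, -2.088, -0.01]
wrist_force: [0.3, 1.8, 1.1]
finger_gap: 0.0296
```

Emit:
{"name": "arm_command", "arguments": {
  "moves": [
    [-0.001, 0, 0, 0],
    [-0.001, 0, 0, 0],
    [0, 0, 0, 0],
    [0, 0, 0, 0],
    [0, 0, 0, 0],
    [0, 0, 0, 0],
    [0, 0, 0, 0],
    [0, 0, 0, 0],
    [0, 0, 0, 0],
    [0, 0, 0, 0]
  ]
}}

```text
time: 18.95
tool_pos: [0.4886, -0.1259, 0.1621]
tcp_rot: [-2.337, -2.088, -0.011]
wrist_force: [0.2, 3.4, 1.9]
finger_gap: 0.0294
```

Emit:
{"name": "arm_command", "arguments": {
  "moves": [
    [-0.001, 0, 0, 0],
    [-0.001, 0, 0, 0],
    [0, 0, 0, 0],
    [0, 0, 0, 0],
    [0, 0, 0, 0],
    [0, 0, 0, 0],
    [0, 0, 0, 0],
    [0, 0, 0, 0],
    [0, 0, 0, 0],
    [0, 0, 0, 0]
  ]
}}

```text
time: 20.2
tool_pos: [0.4885, -0.1264, 0.1621]
tcp_rot: [-2.335, -2.086, -0.016]
wrist_force: [0.0, 3.8, 1.3]
finger_gap: 0.0297
```

```bash
python3 -c "
from h import *
to((.4953,-.060,.161),-.112)
c=capture('scene')
cv2.imwrite('pics/s3.png',cv2.resize(c['color'][160:230,275:365],None,fx=8,fy=8,interpolation=cv2.INTER_CUBIC))"
```

```text
t 20.2 tool x [0.112 0.994 0.014] y [ 0.994 -0.112 -0.001] z [ 0.001  0.014 -1.   ] twist -0.0004
shift now [ 0.0667 -0.0007  0.002 ] after twist [ 0.0667 -0.0007  0.002 ] world [ 0.0068  0.0664 -0.0011] q [-0.49 -0.05  1.96  0.01  1.24 -0.38] F [0.04 3.79 1.28] gap 0.0297
```

View pics/s3.png

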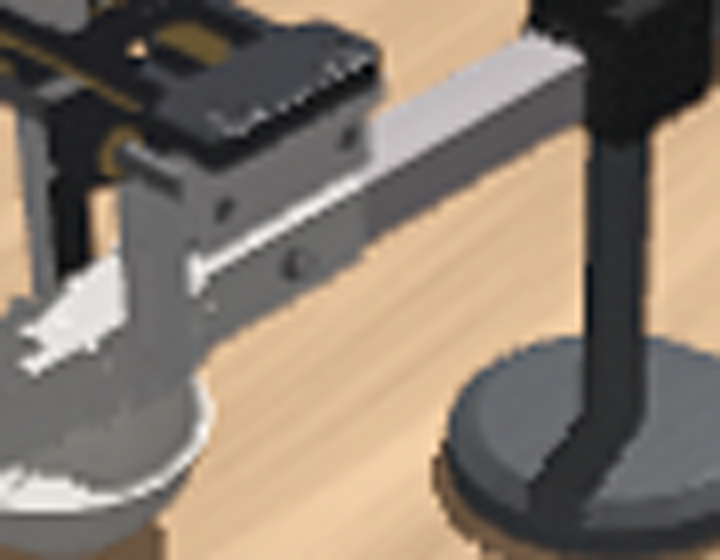

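The button now shows in the second hole, at (297,262) of the crop, and motion has stalled. I'll confirm with a gentle tug and read the force while pulling.

Emit:
{"name": "arm_command", "arguments": {
  "moves": [
    [0, 0, 0, 0],
    [0, 0, 0, 0],
    [0, 0, 0, 0],
    [0, 0, 0, 0],
    [0, 0, 0, 0],
    [0, 0, 0, 0],
    [0, 0, 0, 0],
    [-0.001, 0, 0, 0],
    [-0.001, 0, 0, 0],
    [-0.001, 0, 0, 0]
  ]
}}

```text
time: 21.5
tool_pos: [0.4884, -0.1269, 0.162]
tcp_rot: [-2.332, -2.083, -0.023]
wrist_force: [1.5, 7.7, 1.5]
finger_gap: 0.0296
```

Emit:
{"name": "arm_command", "arguments": {
  "moves": [
    [0.0005, 0, 0, 0],
    [0, 0, 0, 0],
    [0, 0, 0, 0],
    [0, 0, 0, 0],
    [0, 0, 0, 0],
    [0, 0, 0, 0],
    [0, 0, 0, 0],
    [0, 0, 0, 0],
    [0, 0, 0, 0],
    [0, 0, 0, 0]
  ],
  "hand": 0.3
}}

```text
time: 22.75
tool_pos: [0.4875, -0.1283, 0.1613]
tcp_rot: [-2.333, -2.083, -0.016]
wrist_force: [0.2, 0.1, -1.0]
finger_gap: 0.0658
```

Emit:
{"name": "arm_command", "arguments": {
  "moves": [
    [0, 0, -0.01, 0],
    [0, 0, -0.015, 0],
    [0, 0, -0.02, 0],
    [0, 0, -0.025, 0],
    [0, 0, -0.03, 0],
    [0, 0, -0.02, 0],
    [0, 0, 0, 0],
    [0, 0, 0, 0],
    [0, 0, 0, 0],
    [0, 0, 0, 0]
  ]
}}

```text
time: 24.0
tool_pos: [0.4877, -0.1304, 0.2903]
tcp_rot: [-2.335, -2.086, -0.018]
wrist_force: [0.1, 1.4, -0.2]
finger_gap: 0.0659
```

```bash
python3 - <<'E'
from h import *
to((.4725,-.267,.245),-.112)
a=capture('scene');b=capture('top')
pickle.dump((a,b),open('f.pkl','wb'))
A=cv2.resize(a['color'][150:250,225:365],None,fx=5,fy=5,interpolation=cv2.INTER_CUBIC)
cv2.imwrite('pics/s4.png',A)
B=cv2.resize(b['color'][170:260,230:430],None,fx=4,fy=4,interpolation=cv2.INTER_CUBIC);cv2.imwrite('pics/t4.png',B)
E
```

```text
t 24.0 tool x [0.113 0.994 0.016] y [ 0.994 -0.113  0.   ] z [ 0.002  0.015 -1.   ] twist -0.0008
shift now [-0.1381  0.0003  0.0432] after twist [-0.1381  0.0002  0.0432] world [-0.0152 -0.1366 -0.0453] q [-0.49 -0.16  1.82  0.01  1.49 -0.38] F [ 0.07  1.38 -0.19] gap 0.0659
```

View pics/s4.png

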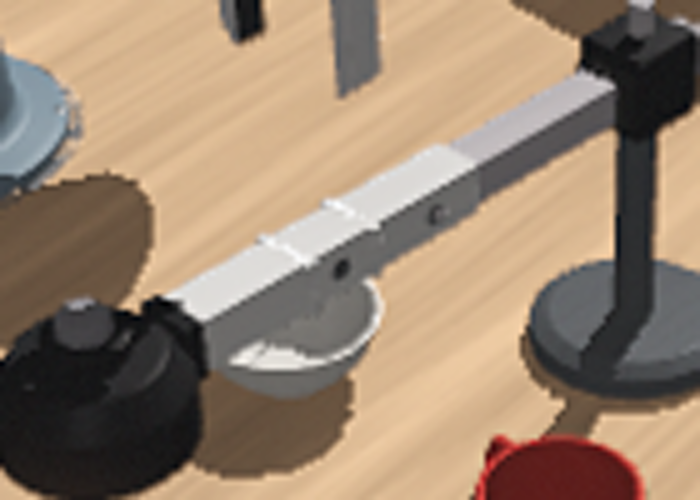

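View pics/t4.png

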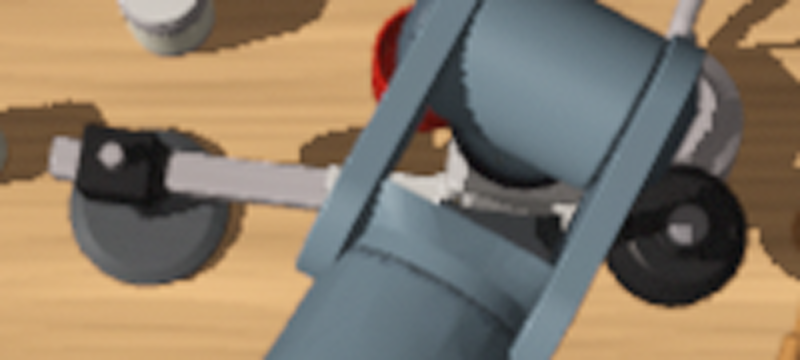

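```bash
python3 - <<'E'
from h import *
a,t=pickle.load(open('f.pkl','rb'))
p=((687.5)/4-.5+230,(223.5)/4-.5+170); q=((85)/5-.5+225,(309)/5-.5+150)
print(atz(t,p,.2214),atz(a,q,.2214))
d1=ray(t,p);d2=ray(a,q);k=np.linalg.lstsq(np.c_[d1,-d2],a["eye"]-t["eye"],rcond=None)[0];print(t["eye"]+k[0]*d1,a["eye"]+k[1]*d2)
to((.472,-.2655,.24),-.112)
E
```

```text
[ 0.47269603 -0.26541345  0.2214    ] [ 0.46884688 -0.2649739   0.2214    ]
[ 0.47241747 -0.26504063  0.22324909] [ 0.47093437 -0.26670364  0.22336096]
t 24.1 tool x [0.112 0.994 0.015] y [ 0.994 -0.113  0.   ] z [ 0.002  0.015 -1.   ] twist -0.0007
shift now [-0.1367 -0.0005  0.0484] after twist [-0.1367 -0.0006  0.0484] world [-0.0158 -0.135  -0.0505] q [-0.49 -0.16  1.82  0.01  1.49 -0.38] F [-0.23  0.23 -0.27] gap 0.0663
```

Emit:
{"name": "arm_command", "arguments": {
  "moves": [
    [-0.025, 0, 0, 0],
    [-0.03, 0, 0, 0],
    [-0.03, 0, 0, 0],
    [-0.025, 0, 0, 0],
    [-0.02, 0, 0.01, 0],
    [-0.007, 0, 0.015, 0],
    [0, 0, 0.015, 0],
    [0, 0, 0, 0],
    [0, 0, 0, 0],
    [0, 0, 0, 0]
  ],
  "hand": 1
}}

```text
time: 25.35
tool_pos: [0.4715, -0.2668, 0.2422]
tcp_rot: [-2.327, -2.087, -0.019]
wrist_force: [0.6, 0.2, 0.1]
finger_gap: 0.0007
```

```bash
python3 -c "
from h import *
to((.4722,-.2655,.24),-.112)"
```

```text
t 25.35 tool x [0.109 0.994 0.02 ] y [ 0.994 -0.109 -0.004] z [-0.002  0.02  -1.   ] twist 0.0032
shift now [0.0014 0.0005 0.0022] after twist [0.0014 0.0005 0.0022] world [ 0.0007  0.0013 -0.0022] q [-0.73 -0.03  1.79  0.01  1.4  -0.63] F [0.62 0.2  0.09] gap 0.0007
```

Emit:
{"name": "arm_command", "arguments": {
  "moves": [
    [0.001, 0, 0.007, 0],
    [0, 0, 0.006, 0],
    [0, 0, 0.003, 0],
    [0, 0, 0.002, 0],
    [0, 0, 0.002, 0],
    [0, 0, 0.002, 0],
    [0, 0, 0.001, 0],
    [0, 0, 0.001, 0],
    [0, 0, 0, 0],
    [0, 0, 0, 0]
  ]
}}

```text
time: 26.6
tool_pos: [0.4722, -0.2654, 0.219]
tcp_rot: [-2.328, -2.089, -0.019]
wrist_force: [-1.6, 1.3, 2.2]
finger_gap: 0.0007
```

Emit:
{"name": "arm_command", "arguments": {
  "moves": [
    [0, 0, 0.0015, 0],
    [0, 0, 0.0015, 0],
    [0, 0, 0.001, 0],
    [0, 0, 0.001, 0],
    [0, 0, 0, 0],
    [0, 0, 0, 0],
    [0, 0, 0, 0],
    [0, 0, 0, 0],
    [0, 0, 0, 0],
    [0, 0, 0, 0]
  ]
}}

```text
time: 27.85
tool_pos: [0.4723, -0.2655, 0.216]
tcp_rot: [-2.328, -2.09, -0.018]
wrist_force: [-2.6, 1.1, 4.3]
finger_gap: 0.0004
```

Emit:
{"name": "arm_command", "arguments": {
  "moves": [
    [0, 0, 0.001, 0],
    [0, 0, 0.001, 0],
    [0, 0, 0, 0],
    [0, 0, 0, 0],
    [0, 0, 0, 0],
    [0, 0, -0.005, 0],
    [0, 0, -0.01, 0],
    [0, 0, -0.02, 0],
    [0, 0, -0.03, 0],
    [0, 0, -0.03, 0]
  ]
}}

```text
time: 29.1
tool_pos: [0.4718, -0.2669, 0.3129]
tcp_rot: [-2.326, -2.088, -0.017]
wrist_force: [0.5, -0.5, 0.9]
finger_gap: 0.0006
```

Emit:
{"name": "arm_command", "arguments": {
  "moves": [
    [0.02, 0, -0.01, 0],
    [0.03, 0, 0, 0],
    [0.03, 0, 0, 0],
    [0.03, 0, 0, 0],
    [0.02, 0, 0, 0],
    [0, 0, 0, 0],
    [0, 0, 0, 0],
    [0, 0, 0, 0],
    [0, 0, 0, 0],
    [0, 0, 0, 0]
  ]
}}

```text
time: 30.35
tool_pos: [0.4861, -0.1304, 0.3285]
tcp_rot: [-2.329, -2.09, -0.02]
wrist_force: [0.3, 1.3, -0.4]
finger_gap: 0.0005
```

```bash
python3 - <<'E'
from h import *
s=r.get_state();print(s["tool_pos"],s["wrist_force"])
a=capture('scene')['color']
o=cv2.imread('pics/scene0.png')
cv2.imwrite('pics/s5.png',np.vstack([cv2.resize(a[130:350,170:430],None,fx=3,fy=2.7,interpolation=cv2.INTER_CUBIC)]))
E
```

```text
[ 0.48605854 -0.13042987  0.32852318] [ 0.30538416  1.29745078 -0.38293535]
```

View pics/s5.png

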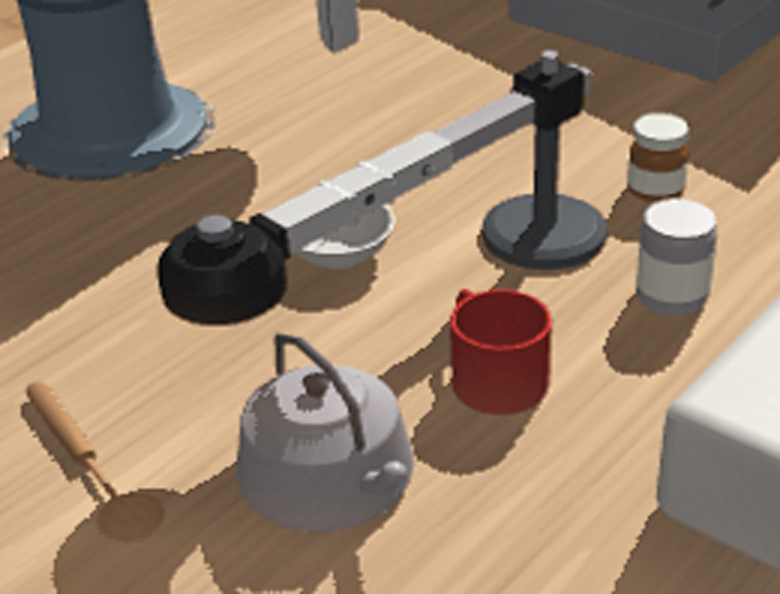

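```bash
python3 - <<'E'
from h import *
a,t=pickle.load(open('f.pkl','rb'));o=a['color'].astype(int);n=capture('scene')['color'].astype(int);d=np.abs(n-o).max(2)
d[:, :]=d; m=(d>25).astype(np.uint8);k,l,st,ce=cv2.connectedComponentsWithStats(m)
for s,c in zip(st[1:],ce[1:]):
    if s[4]>15: print(s,c.round(), n[l==list(map(tuple,ce.round(6))).index(tuple(c.round(6)))].mean(0).round() if 0 else '')
h=np.s_[200:245,215:275]; print(o[h].mean((0,1)),n[h].mean((0,1)))
E
```

```text
[217   0  10  14  49] [222.   5.] 
[230   0  66  32 739] [263.  20.] 
[246   0  63  27 552] [289.   8.] 
[229  23  19  38 207] [239.  43.] 
[ 240   28   81  142 4513] [282. 104.] 
[217  74  16  14  22] [223.  80.] 
[235 210  13   6  54] [241. 213.] 
[ 42 232 128  63 251] [102. 264.] 
[164 244  25  21  63] [176. 254.] 
[ 118  266  126  134 2389] [187. 356.] 
[ 36 309  24   8  89] [ 47. 313.] 
[ 61 316  33  84 574] [ 77. 370.] 
[178 364  12  14  93] [183. 371.] 
[158 374  11   6  32] [163. 377.] 
[199 392  13   8  71] [206. 396.] 
[67.53962963 77.79222222 88.92037037] [69.13111111 79.30777778 90.39814815]
```

```bash
python3 -c "
from h import *
print(r.hand_in())"
```

```text
the job is handed in; nothing more can be done
None
```

The boom is locked at its second hole and I pressed the lamp's push-button once. No picture shows the lamp actually lit, so whether it came on is inferred from the press. I handed the job in at about 30 s.

- **Sleeve:** I pinched it over the sprung button (30 mm gap, so the button was flush) and pulled it about 65 mm outwards. That matched the 64 mm hole spacing measured beforehand. The last picture shows the button standing out of the second hole and the first hole empty.
- **Pull force:** a check tug read 7.7 N for about 0.5 mm of movement. That was the highest reading, but force is only reported at the end of each move call, so peaks in between were not seen. One early call hardly moved the sleeve (0.4 mm of 7 mm commanded), so the start of the slide was jerky. One reading of 4 N in the opposite direction came just after a faster step.
- **Lamp switch:** I pressed it down about 6 mm, to 4.3 N, which matches its stated full travel. I then commanded 2 mm more without reading the force, and released it. I didn't press again, in case that switched it off.
- **Other things on the bench:** the last scene picture shows the mug, kettle, bowl, jar, tin and spoon apparently where they were. I saw no sign of contact with them, and the gripper was clear of everything at the end.

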